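Inch a bench mill by its bayonet lid

TASK

Get the little bench mill ready and inch it: first push the catch pan under the outlet chute until it sits flush against the side of the mill, with no gap along its edge. Then fit the bayonet lid with its lugs through the slots of the collar, fully down, and twist it clockwise against the return spring to the half-way mark (round pip), stopping short of the lock click. Finish while still gripping the lid and holding it there, as letting go would let it spring back; leave the other things on the bench where they are.

Things in the scene. Friction and masses are not known exactly. Their poses are not given: they have to be found in the camera images.
- mill: Stainless bench mill, fixed to the bench: housing 200 x 200 mm, 140 mm high; on it, centred, a round collar 168 mm across, its flat top 180 mm above the bench. Origin: on the collar's axis at bench level, z up. The outlet chute (77 mm wide, 35 mm long, its underside at least 56 mm above the bench) stands out of the +y side.
- mill_mouth (a point): Centre of the collar's mouth, on the axis, 180 mm above the bench. The mouth is a round bore 114 mm across in a flange 6 mm thick, with two lug slots 24 mm wide that reach out to 68 mm from the axis, along the mill's +x and -x. Below the flange the lugs can run clockwise (seen from above) only.
- mill_entry (a point): Raised rib mark on the collar's top beside the slot on the mill's +x side, 78 mm from the axis (73 to 84 mm). The same marks repeat half a turn round. With the lid's lugs in the slots its bar points at the two ribs.
- mill_half (a point): Round raised pip on the collar's top, 8 mm across, 78 mm from the axis and 30 degrees (0.52 rad) clockwise from the rib: the half-way (inching) mark that the lid's bar points at when turned half-way; a second one lies opposite.
- mill_locked (a point): Raised square on the collar's top, 10 mm, 60 degrees (1.05 rad) clockwise from the rib: lid locked; a second one lies opposite. Two sprung plungers under the flange make the lock click: the lugs meet them when the lid has turned about 40 degrees (0.70 rad) and pass over them at 48 degrees (0.84 rad).
- mill_wall (a point): Middle of the flat side wall that the pan goes against, 25 mm above the bench; the wall faces the mill's +y and lies 100 mm from the mill's axis.
- lid: Loose stainless bayonet lid, about 300 g, 140 mm across, 62 mm high, right way up. Origin: centre of its underside, z up. Plug 108 mm across with chamfered foot, z 0 to 18 mm; rim z 18 to 22 mm, which rests on the collar's top when fully down (origin then 162 mm above the bench). The same after half a turn; at entry its x axis lies along the mill's x axis, either way round.
- lid_lug (a point): Outer end of the lid's lug on its +x side, 64 mm from the axis, 5 mm above the underside; a second lug at -x. The lugs are round, 16 mm wide, 10 mm high (z 0 to 10 mm).
- lid_grip (a point): In the middle of the lid's flat-sided bar grip, 50 mm above the lid's underside. The bar runs along the lid's x, over the lugs: 96 mm long, 18 mm thick (in y), from the lid's low dome (28 mm high at the middle) up to 62 mm above the underside.
- switch_ring (a joint): Turn (rad) of the sprung ring inside the collar that the lid's lugs push round: 0 at rest, grows clockwise. The lugs reach it after the lid has turned about 0.09, then it reads the lid's turn from entry less 0.09: 0.43 at half-way, 0.61 where the lugs meet the lock plungers, 0.96 locked. Its spring pushes back with 0.28 N m at 0, 0.38 N m at half-way.
- pan: Loose open catch pan of folded stainless sheet, about 450 g: 130 mm along its x, 100 mm along its y, 46 mm high, walls 4 mm. Origin: centre of its underside, z up. It starts a few centimetres off the mill's +y side, somewhat askew; its -y wall is the one that goes flush against the mill.
- pan_edge_a (a point): End of the pan's -y wall (outer face) at its -x corner, 25 mm above the bench.
- pan_edge_b (a point): End of the pan's -y wall (outer face) at its +x corner, 25 mm above the bench.
- pan_push (a point): Middle of the outer face of the pan's +y wall, 20 mm above the bench: the place to push.
- burr: Bystander: loose dark slotted grinding disc, 94 mm across and 12 mm thick, with a hub 34 mm across rising to 26 mm. Origin: centre of its underside.
- spanner: Bystander: loose open-ended spanner 170 mm long, lying flat in front of the mill, on the robot's side.
- jar: Bystander: loose closed glass jar, 68 mm across and 85 mm high, standing behind the mill. Origin: centre of its underside.
There are look-alikes about, which are no part of the job. What is shaped like the pan but purple or turquoise is not meant.

How it is judged:
On the way, in this order (a step that is already met when the one before it is completed fails the run):
1. the pan sits flush against the mill, under the chute (y of each of pan_edge_a, pan_edge_b in the frame of mill below 0.1035 m), for 0.2 s.
2. the lid is fully down in the collar, lugs through the slots (horizontal distance between lid and mill below 0.006 m and z of lid in the frame of mill below 0.1655 m and angle between lid's own z axis and vertical below 0.06 rad), for 0.1 s.
At the end, for the whole second after the job is handed in: Pan on the bench, both ends of its edge within 3.5 mm of the mill wall, under the chute within 35 mm; lid fully down (3.5 mm) and central (6 mm), turned clockwise to 30 degrees from entry give or take 7.5, switch ring pushed round, at rest, gripped by the fingers with over 3 N (all of step 1 and all of step 2 and x of pan in the frame of mill between -0.035 and 0.035 m and height (world z) of pan below 0.003 m and z of lid in the frame of mill above 0.158 m and angle between the x axis of lid and the x axis of mill, either way round between 0.39 and 0.66 rad and value of joint switch_ring between 0.27 and 0.6 rad and angular speed of lid below 0.15 rad/s and contact force between the fingers and lid above 3 N); the arm keeps its last pose, push and grip.
It fails at once if the lid was turned on over the lock click (value of joint switch_ring above 0.72 rad).
It fails at once if the grinding disc was disturbed (distance of burr from where it was at the start of the episode above 0.03 m).
It fails at once if the spanner was disturbed (distance of spanner from where it was at the start of the episode above 0.03 m).
It fails at once if the jar was disturbed (distance of jar from where it was at the start of the episode above 0.03 m).
It also fails if it takes over 67 s, if anything falls off the work surface, if the arm or the gripper's body presses on something with over 40 N, if the wrist force passes 120 N, or if a joint passes its speed limit or range.

ROBOT

A 7-joint arm with a two-finger parallel gripper is mounted at the origin on the work surface. World frame = base frame: x ahead of the robot, y to its left, z up, the work surface at z = 0. Lengths are in m, angles in rad, forces in N, time in s.
With the tool pointing down it reaches from about 0.4 to 0.9 m from the base axis. Payload 5.5 kg.
Tool frame: the origin (TCP) lies between the finger pads; the fingertips stand 14 mm ahead of it and the grasp point (between the pads) lies 5 mm behind it; z points along the fingers, y is the line along which they close (so a half turn about z gives the same grasp; the last joint's range is limited). The gripper opens to 92 mm and grips with 3 to 60 N. Pads are 19 mm wide; open, the fingers measure 130 mm over their backs; the gripper's body (75 mm by 190 mm) begins 47 mm behind the grasp point.
Start: joints at [-1.012, 0.501, -0.427, 1.55, 0.221, 1.138, -0.21], TCP at [0.189, 0.622, 0.241] pointing down, gripper open.
Joint ranges: [-2.88, 2.88], [-0.31, 2.03], [-1.54, 1.56], [0.2, 2.42], [-1.41, 4.55], [0.19, 2.02], [-2.57, 2.57]. Speed limits (rad/s): [2.57, 2.57, 3.14, 3.14, 3.14, 3.14, 3.14].

INTERFACE

Orientations are given as a unit quaternion [x, y, z, w].
In Python, from plant import telemetry, optics, sign_off, nets gives the robot as it stands.
- The arm moves only by the tool carry_out, never from a script. Its argument "motion" is a list of rows, each a list of 7 numbers: the shift along the tool's x, y, z in units of 40 mm (1.0 is 40 mm), then the turn, a rotation vector about the tool's x, y, z in units of 6 degrees (1.0 is 6 degrees), then the opening, from 0 (shut) to 1 (fully open). A call has 1 to 12 rows; each row shifts and turns the commanded pose from where the row before left it, along the tool's axes as they then stand; what a row does not reach is not made up. A row lasts 1/8 s, in which the tool goes at most 62.5 mm and 10.7 degrees, less where a joint would pass 70% of its speed; a pose out of reach is approached as far as the arm can. A call is refused whole if a number of a shift passes 1 or a number of a turn 1, either way. A call with a gripper value outside its range is refused whole. The fingers move at their own pace and stop on an object; "newtons" is the grip in N (left out, the last holds). Time passes only in rows, so rows that do not move let the fingers close. It gives the time, the measured TCP pose, the force, the opening and the grip force at its end, in the units of the state.
- telemetry.state(): the state, without advancing time (a new reading comes with each control period).
- optics.get_image(name): name is "side" or "top"; returns a dict with "pixels" (420x560x3 uint8, red, green, blue), "range_z" (420x560 float32, m along the optical axis (not along the pixel's ray), 0 where there is no reading), "fx", "fy", "cx", "cy" (pixels), "rvec" (rotation vector, rad) and "tvec" (3), from world to camera coordinates, as OpenCV has them. Camera axes: x right, y down, z forward; pixel columns grow to the right and rows downward; lengths in m; the calibration is good to about 2 mm. A picture is of the moment at which its call begins.
- sign_off(): hands the job in; it is judged then, once.
Trained networks look in a picture, given as the dict that the camera call returned (one of the last four; its "shot" number tells which), for a name from the list of things; names that differ only in an ending like _2 or _b are one class to them, and where a whole thing is asked for, a point or a joint stands for the part that bears it (a point fixed in the world has none). Each returns a list of dicts, best first, with "p" (0 to 1); they miss things now and then, are a little off and sometimes report something else, mostly with a low value. They report only what shows in the picture. A call takes as long as a camera call. They do not tell look-alikes from the thing itself.
- nets.recognise(picture, thing): "at" ([row, column] in pixels, amid what is visible of it).
- nets.mark_of(picture, thing): "at" ([row, column] in pixels: a listed point, or the origin of a listed thing).
The state is a dict: "time": time; "joints": joint angles; "joint_vel": joint speeds; "tau": joint torques, N m; "tcp_pos": TCP position; "tcp_rot": TCP orientation; "force": force on the tool from outside, world axes, zero at the start; "moment": the same for the moment, N m; "grip_width": finger opening in m; "gripper_force": force on a finger pad.
Only numpy, scipy, OpenCV 4.12 (cv2) and the standard library are available. Lean on these libraries where they do the work, as an engineer would, in place of code of your own. Each camera call takes 0.05 s, during which the arm holds its last target. There are 200 camera calls.

## Working session

There is one attempt and no reset: what is moved stays moved. The work goes in short steps, Python scripts to look and compute and a tool call to move; the robot and the scene stay as the last step left them, time stands still between calls to the robot, and variables do not carry over. Pictures are saved under pics/ and viewed, at most 10 in all, crops included, and the job is handed in when it is done.

Besides the shell and the picture viewer there is one more tool, called after "Call:" as name(argument=value, ...), one argument or row to a line, values as JSON. carry_out: Moves the arm, as the interface text tells. Its arguments: {"type":"object","properties":{"motion":{"type":"array","items":{"type":"array","items":{"type":"number"}}},"newtons":{"type":"number"}},"required":["motion"]}

```bash
mkdir -p pics
cat > h.py <<'E'
import numpy as np, cv2
from scipy.spatial.transform import Rotation as R
from plant import telemetry, optics, sign_off, nets
def snap(n,fn=None):
    p=optics.get_image(n)
    if fn: cv2.imwrite('pics/'+fn,p['pixels'][:,:,::-1])
    return p
def ray(p,rc):
    Rm=R.from_rotvec(np.ravel(p['rvec'])).as_matrix(); t=np.ravel(p['tvec'])
    d=np.array([(rc[1]-p['cx'])/p['fx'],(rc[0]-p['cy'])/p['fy'],1])
    return -Rm.T@t, Rm.T@d
def at_z(p,rc,z):
    o,d=ray(p,rc); return o+d*(z-o[2])/d[2]
def at_depth(p,rc):
    o,d=ray(p,rc); r,c=int(round(rc[0])),int(round(rc[1]))
    w=p['range_z'][max(r-1,0):r+2,max(c-1,0):c+2]; w=w[w>0]
    return o+d*np.median(w) if len(w) else None
def cloud(p):
    Rm=R.from_rotvec(np.ravel(p['rvec'])).as_matrix(); t=np.ravel(p['tvec'])
    z=p['range_z']; v,u=np.mgrid[:z.shape[0],:z.shape[1]]
    c=np.stack([(u-p['cx'])/p['fx']*z,(v-p['cy'])/p['fy']*z,z],-1)
    w=(c-t)@Rm; w[z<=0]=np.nan
    return w
E
python3 - <<'E'
from h import *
np.set_printoptions(precision=3,suppress=True)
print(telemetry.state())
for n in('top','side'):
    p=snap(n,n+'0.png')
    print(n,ray(p,(210,280)))
    for t in('mill','mill_mouth','mill_entry','mill_half','mill_locked','mill_wall','lid','lid_grip','lid_lug','pan','pan_edge_a','pan_edge_b','pan_push','burr','spanner','jar'):
        for d in nets.mark_of(p,t)[:4]:
            print(t,round(d['p'],2),np.round(d['at'],1),at_depth(p,d['at']) if 0<=d['at'][0]<420 and 0<=d['at'][1]<560 else '')
E
```

```text
{'time': 0.0, 'joints': array([-1.012,  0.502, -0.427,  1.551,  0.221,  1.138, -0.21 ]), 'joint_vel': array([ 0.002,  0.001, -0.   , -0.   , -0.   ,  0.002, -0.   ]), 'tau': array([  0.001, -56.66 ,  -5.816, -27.911,  -0.069,   0.031,   0.   ]), 'tcp_pos': array([0.189, 0.621, 0.24 ]), 'tcp_rot': array([ 0.147,  0.989, -0.001, -0.   ]), 'force': array([ 0.012,  0.813, -0.011]), 'moment': array([ 0.024, -0.004,  0.053]), 'gripper_force': 0.0, 'grip_width': 0.09196806100489421}
top (array([0.419, 0.041, 1.534]), array([ 0.104,  0.005, -0.995]))
mill 0.9 [217.4 278. ] [0.544 0.054 0.151]
mill_mouth 0.95 [211.6 282.3] [0.559 0.042 0.16 ]
mill_entry 0.57 [181.  272.4] [0.64  0.066 0.177]
mill_half 0.94 [181.  289.5] [0.638 0.02  0.18 ]
mill_half 0.46 [234.4 203.4] [0.512 0.277 0.02 ]
mill_locked 0.69 [188.8 300.5] [ 0.616 -0.009  0.182]
mill_wall 0.3 [189.2 383.4] [ 0.633 -0.264 -0.002]
lid 0.96 [196.8 402.4] [ 0.602 -0.307  0.056]
lid 0.57 [245.7 241.4] [0.476 0.167 0.002]
lid 0.43 [230.9 217.8] [0.522 0.236 0.004]
lid_grip 0.74 [196.5 410.9] [ 0.601 -0.329  0.064]
lid_lug 0.71 [187.7 38
[... 1966 characters left out ...]
 0.599  0.197 -0.002]
pan_edge_a 0.82 [152.2 353.7] [0.366 0.295 0.036]
pan_edge_a 0.62 [179.  437.1] [0.532 0.497 0.039]
pan_edge_a 0.6 [214.2 434.4] [0.642 0.433 0.038]
pan_edge_b 0.91 [228.2 348.7] [ 0.599  0.197 -0.002]
pan_edge_b 0.82 [152.2 353.7] [0.366 0.295 0.036]
pan_edge_b 0.62 [179.  437.1] [0.532 0.497 0.039]
pan_edge_b 0.6 [214.2 434.4] [0.642 0.433 0.038]
pan_push 0.84 [192.8 407.3] [0.556 0.388 0.042]
pan_push 0.56 [189.3 366.3] [0.513 0.277 0.044]
pan_push 0.56 [140.9 323.4] [0.277 0.227 0.013]
burr 0.97 [221.9 173.9] [ 0.459 -0.277  0.025]
spanner 0.64 [188. 256.] [ 0.488 -0.04   0.138]
jar 0.95 [317.6 294. ] [ 0.832 -0.035  0.086]
jar 0.71 [221.5 298.2] [0.64  0.03  0.179]
```

View pics/top0.png

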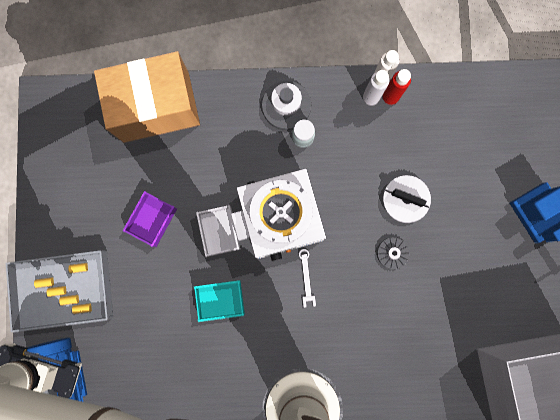

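View pics/side0.png

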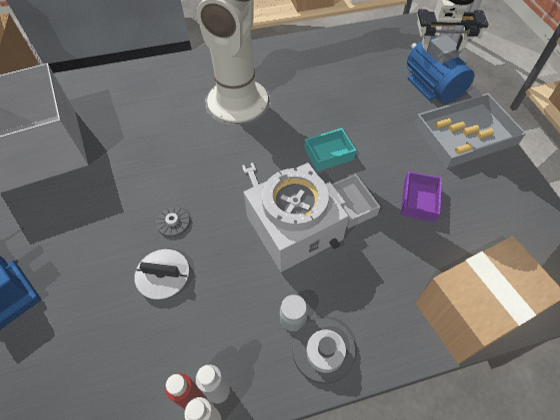

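The candidates for the pan, in the top picture, are grey at [231,218], purple at [219,150] and turquoise at [301,220]. The grey one beside the chute fits, because the coloured ones are excluded. The lid lies at [197,405], with its dark bar roughly along world y. I'll measure from the depth and confirm the pan in a crop.

```bash
cat > m.py <<'E'
from h import *
np.set_printoptions(precision=4,suppress=True)
def sel(W,c,r,z0,z1):
    m=(np.hypot(W[...,0]-c[0],W[...,1]-c[1])<r)&(W[...,2]>z0)&(W[...,2]<z1); return W[m]
def rect(P):
    (c,s,a)=cv2.minAreaRect((P[:,:2]*1000).astype(np.float32)); return np.array(c)/1000,np.array(s),a
def circ(P):
    A=np.c_[2*P[:,:2],np.ones(len(P))]; s=np.linalg.lstsq(A,(P[:,:2]**2).sum(1),rcond=None)[0]
    return s[:2],np.sqrt(s[2]+s[0]**2+s[1]**2)
E
python3 - <<'E'
from m import *
T=snap('top');S=snap('side')
for p,n in((T,'top'),(S,'side')):
    W=cloud(p)
    P=sel(W,(.555,.045),.16,.133,.147); print(n,'housing',rect(P),np.median(P[:,2]),len(P))
    P=sel(W,(.555,.045),.095,.172,.19)
    h=cv2.convexHull((P[:,:2]*1000).astype(np.float32)); print('collar',cv2.minEnclosingCircle(h),cv2.fitEllipse(h),np.median(P[:,2]))
    P=sel(W,(.52,.235),.1,.04,.052); print('pan rim',rect(P),len(P))
    P=sel(W,(.60,-.32),.09,.05,.075); print('bar',rect(P),np.median(P[:,2]),len(P))
    P=sel(W,(.60,-.32),.09,.012,.04); h=cv2.convexHull((P[:,:2]*1000).astype(np.float32));print('lid',cv2.minEnclosingCircle(h),cv2.fitEllipse(h))
    P=sel(W,(.78,-.02),.08,.07,.1); print('jar',P.mean(0) if len(P) else 0)
    P=sel(W,(.54,.13),.09,.055,.1); print('chute',P[:,:3].min(0),P.max(0),P.mean(0))
a=cv2.resize(T['pixels'][150:270,180:340],None,fx=5,fy=5,interpolation=cv2.INTER_CUBIC)
cv2.imwrite('pics/crop.png',a[:600,:800,::-1])
E
```

```text
top housing (array([0.5603, 0.0463]), array([200.3915, 200.255 ]), 13.770588874816895) 0.14037568827639466 2992
collar ((560.1897583007812, 46.068790435791016), 84.02436828613281) ((560.0941772460938, 46.292938232421875), (166.42955017089844, 167.1551055908203), 85.9728012084961) 0.18013902226028014
pan rim (array([0.5232, 0.2329]), array([131.7245, 100.6998]), 10.960208892822266) 258
bar (array([ 0.6011, -0.3264]), array([96.5652, 19.5055]), 66.22570037841797) 0.06111803752998403 228
lid ((601.350830078125, -327.5079345703125), 70.85203552246094) ((601.6117553710938, -326.7573547363281), (138.0961151123047, 139.89854431152344), 32.60737228393555)
jar [ 0.8023 -0.027   0.0846]
chute [0.4917 0.1387 0.0678] [0.5707 0.1838 0.1   ] [0.5316 0.1615 0.0955]
side housing (array([0.564 , 0.0445]), array([201.0599, 201.0587]), 13.619991302490234) 0.13919205980122437 2637
collar ((562.9409790039062, 44.89460754394531), 85.3089599609375) ((563.34619140625, 44.53864669799805), (166.7556915283203, 169.0081787109375), 73.51656341552734) 0.1786655201558027
pan rim (array([0.5262, 0.2311]), array([134.3246, 103.0109]), 10.768231391906738) 222
bar (array([ 0.6045, -0.3286]), array([97.5958, 20.5322]), 66.26250457763672) 0.060204636283070344 300
lid ((604.7159423828125, -328.53533935546875), 71.28213500976562) ((604.5684204101562, -328.84893798828125), (138.24215698242188, 140.91493225097656), 108.91985321044922)
jar [ 0.8087 -0.0301  0.0837]
chute [0.4958 0.1538 0.0677] [0.5721 0.1855 0.0989] [0.5381 0.1693 0.0938]
```

View pics/crop.png

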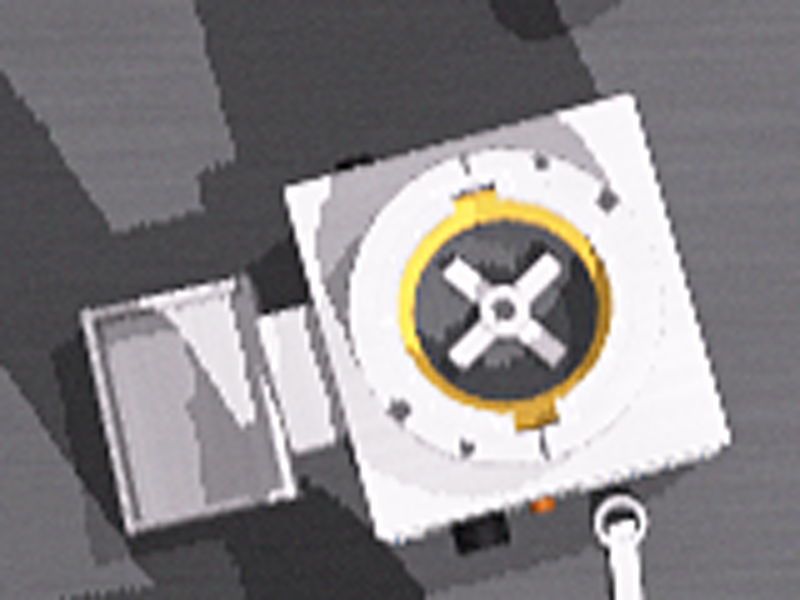

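The crop shows the plain grey sheet pan just off the chute, so it's the right one. The mill sits at yaw +13.7° and centre (0.562, 0.045). I'll turn the tool so its y runs along the mill's x, then go behind the pan.

Call:
carry_out(
  motion=[
    [0, 0, 0, 0, 0, 1, 0.6],
    [0, 0, 0, 0, 0, 1, 0.6],
    [0, 0, 0, 0, 0, 1, 0.6],
    [0, 0, 0, 0, 0, 1, 0.6],
    [0, 0, 0, 0, 0, 1, 0.6],
    [0, 0, 0, 0, 0, 1, 0.6],
    [0, 0, 0, 0, 0, 1, 0.6],
    [0, 0, 0, 0, 0, 1, 0.6],
    [0, 0, 0, 0, 0, 1, 0.6],
    [0, 0, 0, 0, 0, 0.9, 0.6],
  ],
)

```text
time: 3.05
tcp_pos: [0.1894, 0.6218, 0.2407]
tcp_rot: [0.619, 0.785, -0.0, -0.0]
force: [-0.4, -0.1, -0.8]
grip_width: 0.0551
gripper_force: 0.0
```

Call:
carry_out(
  motion=[
    [-0.95, 0.58, 0, 0, 0, 0, 0.6],
    [-0.95, 0.58, 0, 0, 0, 0, 0.6],
    [-0.95, 0.58, 0, 0, 0, 0, 0.6],
    [-0.95, 0.58, 0, 0, 0, 0, 0.6],
    [-0.95, 0.58, 0, 0, 0, 0, 0.6],
    [-0.95, 0.58, 0, 0, 0, 0, 0.6],
    [-0.95, 0.58, 0, 0, 0, 0, 0.6],
    [-0.95, 0.58, 0, 0, 0, 0, 0.6],
    [-0.95, 0.58, 0, 0, 0, 0, 0.6],
    [-0.9, 0.6, 0, 0, 0, 0, 0.6],
    [0, 0, 0, 0, 0, 0, 0.6],
  ],
)

```text
time: 4.42
tcp_pos: [0.5083, 0.3051, 0.2407]
tcp_rot: [0.621, 0.784, -0.0, 0.001]
force: [-0.4, 1.3, -0.1]
grip_width: 0.055
gripper_force: 0.0
```

```bash
cat >> m.py <<'E'
MC=np.array([.562,.0454]); MY=np.radians(13.7)
def mf(p):
    d=np.asarray(p)[:2]-MC; c,s=np.cos(MY),np.sin(MY); return np.array([c*d[0]+s*d[1],-s*d[0]+c*d[1]])
def st():
    s=telemetry.state(); r=R.from_quat(s['tcp_rot']); m=r.as_matrix()
    print('t',s['time'],'tcp',s['tcp_pos'],'mill',mf(s['tcp_pos']),'yang',np.degrees(np.arctan2(m[1,1],m[0,1])),'z',m[:,2],'J',s['joints'],'F',s['force'],'g',s['grip_width'],s['gripper_force'])
    return s,m
E
python3 -c "
from m import *
st()"
```

```text
t 4.425 tcp [0.5083 0.3051 0.2407] mill [0.0093 0.265 ] yang 13.229932665762826 z [ 0.0018 -0.0018 -1.    ] J [-0.5424  0.3661 -0.0571  1.7109  0.0262  1.0648 -0.3775] F [-0.366   1.2596 -0.081 ] g 0.054990721102157324 0.0
```

Call:
carry_out(
  motion=[
    [0.25, -0.1, 0.9, 0, 0, -0.08, 0.6],
    [0, 0, 1, 0, 0, 0, 0.6],
    [0, 0, 1, 0, 0, 0, 0.6],
    [0, 0, 1, 0, 0, 0, 0.6],
    [0, 0, 0.9, 0, 0, 0, 0.6],
    [0, 0, 0.6, 0, 0, 0, 0.6],
    [0, 0, 0.1, 0, 0, 0, 0.6],
    [0, 0, 0, 0, 0, 0, 0.6],
  ],
)

```text
time: 5.42
tcp_pos: [0.4985, 0.3191, 0.0212]
tcp_rot: [0.614, 0.789, 0.0, -0.0]
force: [0.1, -0.0, 0.1]
grip_width: 0.055
gripper_force: 0.0
```

Call:
carry_out(
  motion=[
    [-0.3, 0, 0, 0, 0, 0, 0.6],
    [-0.25, 0, 0, 0, 0, 0, 0.6],
    [-0.25, 0, 0, 0, 0, 0, 0.6],
    [-0.2, 0, 0, 0, 0, 0, 0.6],
    [-0.2, 0, 0, 0, 0, 0, 0.6],
    [-0.2, 0, 0, 0, 0, 0, 0.6],
    [-0.1, 0, 0, 0, 0, 0, 0.6],
    [0, 0, 0, 0, 0, 0, 0.6],
  ],
)

```text
time: 6.42
tcp_pos: [0.5133, 0.2589, 0.0205]
tcp_rot: [0.615, 0.788, -0.001, 0.0]
force: [-0.5, -1.0, -0.2]
grip_width: 0.0551
gripper_force: 0.0
```

```bash
cat > pan.py <<'E'
from m import *
st()
for n in('top','side'):
    p=snap(n);W=cloud(p)
    P=sel(W,(.525,.22),.11,.038,.05)
    H=sel(W,MC,.16,.133,.147); hc,_,ha=rect(H); P=P[np.abs(P[:,0]-.52)<.1]
    c,s,a=rect(P); print(n,c,mf(c),s,a,'housing',hc,ha)
E
python3 pan.py
```

```text
t 6.425 tcp [0.5133 0.2589 0.0205] mill [0.0033 0.219 ] yang 14.085726357966003 z [-0.0005 -0.001  -1.    ] J [-0.47    0.6378 -0.0568  1.8821  0.0589  0.6242 -0.3177] F [-0.452  -1.0295 -0.1588] g 0.05509590715925792 0.0
top [0.5353 0.1928] [0.0089 0.1495] [132.8171  84.8837] 12.875168800354004 housing [0.5603 0.0463] 13.660377502441406
side [0.5365 0.2236] [0.0174 0.1791] [ 77.1567 143.3331] 88.63687896728516 housing [0.5633 0.0441] 13.943327903747559
```

Call:
carry_out(
  motion=[
    [-0.12, 0, 0, 0, 0, 0, 0.6],
    [-0.08, 0, 0, 0, 0, 0, 0.6],
    [0, 0, 0, 0, 0, 0, 0.6],
  ],
)

```text
time: 6.9
tcp_pos: [0.5153, 0.2522, 0.0207]
tcp_rot: [0.615, 0.789, 0.0, -0.0]
force: [0.2, 1.6, -0.5]
grip_width: 0.0549
gripper_force: 0.6
```

Call:
carry_out(
  motion=[
    [-0.05, 0, 0, 0, 0, 0, 0.6],
    [0, 0, 0, 0, 0, 0, 0.6],
  ],
)

```text
time: 7.15
tcp_pos: [0.5155, 0.2522, 0.0209]
tcp_rot: [0.614, 0.789, 0.001, -0.001]
force: [-0.2, 4.8, -1.7]
grip_width: 0.0551
gripper_force: 2.6
```

Call:
carry_out(
  motion=[
    [-0.05, 0, 0, 0, 0, 0, 0.6],
    [0, 0, 0, 0, 0, 0, 0.6],
  ],
)

```text
time: 7.4
tcp_pos: [0.5155, 0.2522, 0.021]
tcp_rot: [0.614, 0.789, 0.002, -0.001]
force: [-1.0, 9.2, -2.6]
grip_width: 0.0549
gripper_force: 4.5
```

Call:
carry_out(
  motion=[
    [-0.06, 0, 0, 0, 0, 0, 0.6],
    [0, 0, 0, 0, 0, 0, 0.6],
    [0, 0, 0, 0, 0, 0, 0.6],
  ],
)

```text
time: 7.78
tcp_pos: [0.5155, 0.2523, 0.0211]
tcp_rot: [0.614, 0.79, 0.003, -0.002]
force: [-2.7, 13.6, -2.5]
grip_width: 0.0553
gripper_force: 6.8
```

Call:
carry_out(
  motion=[
    [0.3, 0, 0, 0, 0, 0, 0.6],
    [0.6, 0, 0, 0, 0, 0, 0.6],
    [0.6, 0, -0.6, 0, 0, 0, 0.7],
    [0, 0, -1, 0, 0, 0, 0.7],
    [0, 0, -1, 0, 0, 0, 0.7],
    [0, 0, -1, 0, 0, 0, 0.7],
    [0, 0, -1, 0, 0, 0, 0.7],
    [0, 0, -1, 0, 0, 0, 0.7],
    [0, 0, -1, 0, 0, 0, 0.7],
    [0, 0, -0.9, 0, 0, 0, 0.7],
    [0, 0, 0, 0, 0, 0, 0.7],
  ],
)

```text
time: 9.15
tcp_pos: [0.5039, 0.3044, 0.3243]
tcp_rot: [0.615, 0.788, 0.003, 0.001]
force: [-0.5, 0.1, 0.7]
grip_width: 0.0641
gripper_force: 0.0
```

```bash
python3 pan.py
python3 - <<'E'
from m import *
T=snap('top');S=snap('side')
A=cv2.resize(T['pixels'][180:280,190:290],(400,400),interpolation=cv2.INTER_CUBIC)
B=cv2.resize(S['pixels'][150:250,290:390],(400,400),interpolation=cv2.INTER_CUBIC)
cv2.imwrite('pics/pan1.png',np.hstack([A,B])[:,:,::-1])
E
```

```text
t 9.15 tcp [0.5039 0.3044 0.3243] mill [0.0049 0.2653] yang 14.072958903776629 z [ 0.0056  0.0025 -1.    ] J [-0.535   0.2872 -0.0681  1.6249  0.0217  1.2242 -0.362 ] F [-0.5214  0.0556  0.6804] g 0.06405118334464137 0.0
top [0.5344 0.1973] [0.0091 0.1541] [131.2003  95.4074] 13.346177101135254 housing [0.5603 0.0463] 13.755657196044922
side [0.5343 0.2047] [0.0108 0.1613] [132.9559  77.1699] 13.922060012817383 housing [0.5641 0.0449] 13.687461853027344
```

View pics/pan1.png

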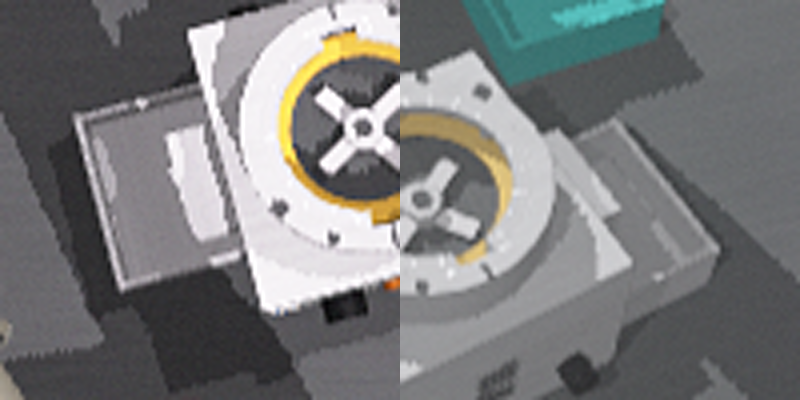

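The pan is flush in both views, with its outer edge at mill y≈0.201 and its yaw matching the housing. Next is the lid.

Call:
carry_out(
  motion=[
    [0, 0, 0, 0, 0, 0.9, 0.7],
    [0, 0, 0, 0, 0, 0.9, 0.7],
    [0, 0, 0, 0, 0, 0.9, 0.7],
    [0, 0, 0, 0, 0, 0.9, 0.7],
    [0, 0, 0, 0, 0, 0.9, 0.7],
    [0, 0, 0, 0, 0, 0.9, 0.7],
    [0, 0, 0, 0, 0, 0.9, 0.7],
  ],
)

```text
time: 10.22
tcp_pos: [0.5015, 0.3036, 0.3189]
tcp_rot: [0.838, 0.546, -0.002, 0.0]
force: [0.9, -0.9, -0.6]
grip_width: 0.0645
gripper_force: 0.0
```

Call:
carry_out(
  motion=[
    [-0.9, 0.58, 0, 0, 0, 0, 0.7],
    [-0.9, 0.58, 0, 0, 0, 0, 0.7],
    [-0.9, 0.58, 0, 0, 0, 0, 0.7],
    [-0.9, 0.58, 0, 0, 0, 0, 0.7],
    [-0.9, 0.58, 0, 0, 0, 0, 0.7],
    [-0.9, 0.58, 0, 0, 0, 0, 0.7],
    [-0.9, 0.58, 0, 0, 0, 0, 0.7],
    [-0.9, 0.58, 0, 0, 0, 0, 0.7],
    [-0.9, 0.58, 0, 0, 0, 0, 0.7],
    [-0.9, 0.58, 0, 0, 0, 0, 0.7],
    [-0.9, 0.58, 0, 0, 0, 0, 0.7],
    [-0.9, 0.58, 0, 0, 0, 0, 0.7],
  ],
)

```text
time: 11.72
tcp_pos: [0.5831, -0.2044, 0.3189]
tcp_rot: [0.837, 0.547, -0.001, -0.001]
force: [0.2, -0.4, -0.4]
grip_width: 0.0643
gripper_force: 0.0
```

Call:
carry_out(
  motion=[
    [-0.9, 0.58, 0, 0, 0, 0, 0.7],
    [-0.9, 0.58, 0, 0, 0, 0, 0.7],
    [-0.85, 0.5, 0, 0, 0, 0, 0.7],
    [0, 0, 0.9, 0, 0, 0, 0.7],
    [0, 0, 0.9, 0, 0, 0, 0.7],
    [0, 0, 0.5, 0, 0, 0, 0.7],
    [0, 0, 0, 0, 0, 0, 0.7],
  ],
)

```text
time: 12.6
tcp_pos: [0.6007, -0.3261, 0.2261]
tcp_rot: [0.837, 0.547, -0.001, -0.002]
force: [-0.3, 0.2, 0.6]
grip_width: 0.0646
gripper_force: 0.0
```

```bash
python3 -c "
from m import *
s,m=st()
d=np.array([.603,-.3275,.047])-s['tcp_pos']; print('tool units',m.T@d/.04)
for n in('top','side'):
    W=cloud(snap(n)); P=sel(W,(.60,-.32),.09,.05,.075); print('bar',rect(P),len(P))
"
```

```text
t 12.6 tcp [ 0.6007 -0.3261  0.2261] mill [-0.0503 -0.3701] yang -23.65995562477718 z [-0.0045  0.0019 -1.    ] J [ 0.2349  0.5578  0.3286  1.4872 -0.1891  1.1328  0.1854] F [-0.2761  0.18    0.5599] g 0.06460325929040425 0.0
tool units [-0.0092  0.0878  4.4776]
bar (array([ 0.6095, -0.3056]), array([51.1296, 18.7166]), 66.38525390625) 124
bar (array([ 0.6055, -0.3286]), array([95.812 , 20.9222]), 65.92884063720703) 296
```

Call:
carry_out(
  motion=[
    [0, 0.08, 0.9, 0, 0, 0, 0.7],
    [0, 0, 0.9, 0, 0, 0, 0.7],
    [0, 0, 0.9, 0, 0, 0, 0.7],
    [0, 0, 0.8, 0, 0, 0, 0.7],
    [0, 0, 0.6, 0, 0, 0, 0.7],
    [0, 0, 0.36, 0, 0, 0, 0.7],
    [0, 0, 0, 0, 0, 0, 0.7],
    [0, 0, 0, 0, 0, 0, 0],
    [0, 0, 0, 0, 0, 0, 0],
    [0, 0, 0, 0, 0, 0, 0],
    [0, 0, 0, 0, 0, 0, 0],
    [0, 0, 0, 0, 0, 0, 0],
  ],
  newtons=55,
)

```text
time: 14.2
tcp_pos: [0.6044, -0.328, 0.0503]
tcp_rot: [0.837, 0.547, -0.0, -0.001]
force: [-2.4, 1.3, 1.3]
grip_width: 0.0187
gripper_force: 1.0
```

```bash
python3 -c "
from m import *
st()"
```

```text
t 14.2 tcp [ 0.6044 -0.328   0.0503] mill [-0.0473 -0.3728] yang -23.664762998926257 z [-0.0012  0.0007 -1.    ] J [ 0.271   0.7589  0.2752  1.5821 -0.2546  0.8374  0.2328] F [-2.4374  1.2895  1.3215] g 0.01865999628357366 0.9992877021431923
```

Call:
carry_out(
  motion=[
    [0, 0, 0, 0, 0, 0, 0],
    [0, 0, 0, 0, 0, 0, 0],
    [0, 0, -0.3, 0, 0, 0, 0],
    [0, 0, -0.7, 0, 0, 0, 0],
    [0, 0, -1, 0, 0, 0, 0],
    [0, 0, -1, 0, 0, 0, 0],
    [0, 0, -1, 0, 0, 0, 0],
    [0, 0, -1, 0, 0, 0, 0],
    [0, 0, -0.8, 0, 0, 0, 0],
    [0, 0, -0.3, 0, 0, 0, 0],
    [0, 0, 0, 0, 0, 0, 0],
    [0, 0, 0, 0, 0, 0, 0],
  ],
)

```text
time: 15.7
tcp_pos: [0.6041, -0.3276, 0.2922]
tcp_rot: [0.837, 0.547, -0.001, -0.001]
force: [0.1, 0.3, -3.6]
grip_width: 0.0175
gripper_force: 55.0
```

```bash
cat > lid.py <<'E'
from m import *
def rimfit(P):
    h=cv2.convexHull((P[:,:2]*1000).astype(np.float32)).reshape(-1,2); 
    return cv2.fitEllipse(h) if len(h)>5 else None
def go():
    s,m=st(); t=s['tcp_pos']; zu=t[2]-.0503
    for n in('top','side'):
        W=cloud(snap(n)); P=sel(W,t[:2],.09,zu+.012,zu+.03); f=rimfit(P); (c,r)=cv2.minEnclosingCircle((P[:,:2]*1000).astype(np.float32))
        print(n,'rim ell',f,'mec',c,r,'medz',np.median(P[:,2]),len(P),'rel tcp',np.array(f[0])/1000-t[:2])
go()
E
python3 lid.py
```

```text
t 15.7 tcp [ 0.6041 -0.3276  0.2922] mill [-0.0474 -0.3724] yang -23.661891655910324 z [-0.0029  0.0015 -1.    ] J [ 0.2289  0.5134  0.3429  1.405  -0.1743  1.2563  0.1724] F [ 0.0707  0.3181 -3.6255] g 0.017474150295956524 54.997462034225464
top rim ell ((616.7256469726562, -296.3240051269531), (68.28953552246094, 126.32476806640625), 65.38106536865234) mec (611.885986328125, -307.19989013671875) 65.94926452636719 medz 0.26524171310260264 723 rel tcp [0.0126 0.0313]
side rim ell ((607.7997436523438, -328.3641662597656), (136.7455291748047, 138.55133056640625), 33.915462493896484) mec (606.2308959960938, -328.0322265625) 71.00401306152344 medz 0.26467012501575027 1534 rel tcp [ 0.0037 -0.0007]
```

Call:
carry_out(
  motion=[
    [0, 0, 0, 0, 0, 0.88, 0],
    [0, 0, 0, 0, 0, 0.88, 0],
    [0, 0, 0, 0, 0, 0.88, 0],
    [0, 0, 0, 0, 0, 0.88, 0],
    [0, 0, 0, 0, 0, 0.88, 0],
    [0, 0, 0, 0, 0, 0.88, 0],
    [0, 0, 0, 0, 0, 0.88, 0],
    [0, 0, 0, 0, 0, 0.87, 0],
    [0, 0, 0, 0, 0, 0.87, 0],
    [0, 0, 0, 0, 0, 0.87, 0],
  ],
)

```text
time: 17.05
tcp_pos: [0.6046, -0.3279, 0.2929]
tcp_rot: [0.993, 0.118, -0.001, -0.0]
force: [0.1, -1.0, -4.5]
grip_width: 0.0179
gripper_force: 55.0
```

Call:
carry_out(
  motion=[
    [0.1, -0.4, 0, 0, 0, 0, 0],
    [0.1, -0.9, 0, 0, 0, 0, 0],
    [0.1, -0.9, 0, 0, 0, 0, 0],
    [0.1, -0.9, 0, 0, 0, 0, 0],
    [0.1, -0.9, 0, 0, 0, 0, 0],
    [0.1, -0.9, 0, 0, 0, 0, 0],
    [0.1, -0.9, 0, 0, 0, 0, 0],
    [0.1, -0.9, 0, 0, 0, 0, 0],
    [0.1, -0.9, 0, 0, 0, 0, 0],
    [0.1, -0.9, 0, 0, 0, 0, 0],
    [0.16, -0.8, 0, 0, 0, 0, 0],
    [0, 0, 0, 0, 0, 0, 0],
  ],
)

```text
time: 18.55
tcp_pos: [0.5607, 0.0498, 0.2938]
tcp_rot: [0.992, 0.124, -0.0, -0.001]
force: [0.4, 0.1, -3.7]
grip_width: 0.0177
gripper_force: 55.0
```

```bash
python3 lid.py
python3 - <<'E'
from m import *
W=cloud(snap('side','over.png')); s=telemetry.state(); t=s['tcp_pos']
for n in('top','side'):
    W=cloud(snap(n)); P=sel(W,t[:2],.06,t[2]-.0503+.045,t[2]-.0503+.075); print(n,'bar',rect(P),len(P))
E
```

```text
t 18.55 tcp [0.5607 0.0498 0.2938] mill [-0.0002  0.0045] yang -75.73919579674661 z [-0.0013  0.0023 -1.    ] J [-0.4973  0.2801  0.443   1.736  -0.1325  1.1556 -1.3376] F [ 0.356   0.0827 -3.7472] g 0.017691307888698885 54.997851848602295
top rim ell ((555.7747192382812, -14.137109756469727), (9.219124794006348, 44.4381103515625), 85.78340148925781) mec (556.450927734375, -15.095693588256836) 21.381521224975586 medz 0.26461195100320745 18 rel tcp [-0.005  -0.0639]
side rim ell ((568.8696899414062, 47.20463943481445), (126.11238861083984, 141.01144409179688), 17.528053283691406) mec (564.5150756835938, 46.356544494628906) 70.40165710449219 medz 0.26634259446904535 1375 rel tcp [ 0.0081 -0.0026]
top bar (array([0., 0.]), array([0., 0.]), 0.0) 0
side bar (array([0.5877, 0.04  ]), array([56.4838, 47.0709]), 82.40929412841797) 290
```

View pics/over.png

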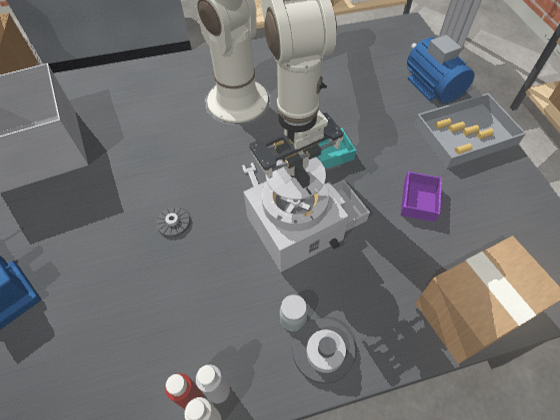

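```bash
cat > fit.py <<'E'
from m import *
from scipy.optimize import least_squares
def fx(P,r,c0):
    h=cv2.convexHull((P[:,:2]*1000).astype(np.float32)).reshape(-1,2)/1000
    h=h[np.abs(np.hypot(*(h-c0).T)-r)<.006]
    return least_squares(lambda c:np.hypot(*(h-c).T)-r,c0,loss='soft_l1',f_scale=.001).x,len(h)
s,m=st(); t=s['tcp_pos']; zu=t[2]-.0503
W=cloud(snap('side'))
P=sel(W,t[:2],.08,zu+.013,zu+.027); L,k=fx(P,.07,np.array([.5645,.046]))
C=sel(W,MC,.1,.172,.187); C,k2=fx(C,.084,np.array([.563,.045]))
print('lid',L,k,'collar',C,k2,'lid rel tcp',L-t[:2],'lid-collar',L-C,'tool units to correct',m.T[:2,:2]@(C-L)/.04)
E
python3 fit.py
```

```text
t 18.8 tcp [0.5617 0.0431 0.2943] mill [-0.0009 -0.0022] yang -76.34418220239462 z [-0.0001 -0.0005 -1.    ] J [-0.4919  0.2803  0.4489  1.7354 -0.1311  1.1557 -1.3377] F [-0.0251  0.6339 -3.2149] g 0.017532799124290798 54.99747276306152
lid [0.5638 0.0418] 24 collar [0.5634 0.0443] 33 lid rel tcp [ 0.0021 -0.0013] lid-collar [ 0.0004 -0.0025] tool units to correct [ 0.0051 -0.0625]
```

Call:
carry_out(
  motion=[
    [0, -0.06, 0.5, 0, 0, 0, 0],
    [0, 0, 0.5, 0, 0, 0, 0],
    [0, 0, 0.3, 0, 0, 0, 0],
    [0, 0, 0, 0, 0, 0, 0],
    [0, 0, 0, 0, 0, 0, 0],
  ],
)

```text
time: 19.48
tcp_pos: [0.5618, 0.0462, 0.243]
tcp_rot: [0.993, 0.119, 0.001, 0.0]
force: [-1.2, 0.6, -3.3]
grip_width: 0.0173
gripper_force: 55.0
```

```bash
python3 fit.py
```

```text
t 19.475 tcp [0.5618 0.0462 0.243 ] mill [0.     0.0008] yang -76.312106266752 z [ 0.0012  0.0001 -1.    ] J [-0.4829  0.3303  0.4366  1.7947 -0.1588  1.05   -1.3198] F [-1.2012  0.6272 -3.3164] g 0.017326343559801484 54.99744951725006
lid [0.5642 0.0446] 29 collar [0.5635 0.0443] 36 lid rel tcp [ 0.0024 -0.0016] lid-collar [0.0008 0.0003] tool units to correct [-0.0208  0.0021]
```

Aligned within 1 mm. I'll lower it slowly; TCP z should end near 0.212.

Call:
carry_out(
  motion=[
    [-0.02, 0, 0.15, 0, 0, 0, 0],
    [0, 0, 0.15, 0, 0, 0, 0],
    [0, 0, 0.1, 0, 0, 0, 0],
    [0, 0, 0, 0, 0, 0, 0],
  ],
)

```text
time: 20.02
tcp_pos: [0.5601, 0.0463, 0.2257]
tcp_rot: [0.993, 0.119, -0.001, 0.0]
force: [-0.6, 0.3, -3.2]
grip_width: 0.0176
gripper_force: 55.0
```

Call:
carry_out(
  motion=[
    [0, 0, 0.12, 0, 0, 0, 0],
    [0, 0, 0.12, 0, 0, 0, 0],
    [0, 0, 0, 0, 0, 0, 0],
  ],
)

```text
time: 20.4
tcp_pos: [0.5601, 0.0463, 0.2161]
tcp_rot: [0.993, 0.119, -0.001, 0.0]
force: [-0.1, 0.4, -3.2]
grip_width: 0.0177
gripper_force: 55.0
```

Call:
carry_out(
  motion=[
    [0, 0, 0.08, 0, 0, 0, 0],
    [0, 0, 0.05, 0, 0, 0, 0],
    [0, 0, 0, 0, 0, 0, 0],
  ],
)

```text
time: 20.78
tcp_pos: [0.5606, 0.0463, 0.2122]
tcp_rot: [0.993, 0.119, 0.0, -0.0]
force: [-2.3, -0.7, 3.5]
grip_width: 0.0181
gripper_force: 55.0
```

```bash
python3 fit.py
```

```text
t 20.775 tcp [0.5606 0.0463 0.2122] mill [-0.0012  0.0012] yang -76.29197141822826 z [ 0.0003  0.0005 -1.    ] J [-0.4738  0.3635  0.4278  1.8275 -0.1781  0.9879 -1.3037] F [-2.3015 -0.7108  3.5435] g 0.018057144951402475 55.00097215175629
lid [0.5705 0.0454] 8 collar [0.5639 0.044 ] 30 lid rel tcp [ 0.0099 -0.0009] lid-collar [0.0066 0.0014] tool units to correct [-0.1683 -0.0055]
```

Call:
carry_out(
  motion=[
    [0, 0, 0, 0, 0, 0.6, 0],
    [0, 0, 0, 0, 0, 0.6, 0],
    [0, 0, 0, 0, 0, 0.6, 0],
    [0, 0, 0, 0, 0, 0.6, 0],
    [0, 0, 0, 0, 0, 0.6, 0],
    [0, 0, 0, 0, 0, 0.6, 0],
    [0, 0, 0, 0, 0, 0.6, 0],
    [0, 0, 0, 0, 0, 0.4, 0],
    [0, 0, 0, 0, 0, 0, 0],
    [0, 0, 0, 0, 0, 0, 0],
  ],
)

```text
time: 22.08
tcp_pos: [0.5611, 0.0455, 0.2122]
tcp_rot: [0.993, -0.121, 0.001, 0.0]
force: [-0.8, -2.5, 4.2]
grip_width: 0.0174
gripper_force: 55.1
```

```bash
cat > chk.py <<'E'
from m import *
s,m=st(); print('moment',s['moment'])
p=snap('side'); a=cv2.resize(p['pixels'][140:265,225:375],(720,600),interpolation=cv2.INTER_CUBIC); cv2.imwrite('pics/chk.png',a[:,:,::-1])
W=cloud(p); P=sel(W,MC,.055,.206,.222); print('bar',rect(P) if len(P)>4 else 0,len(P))
q=sel(W,MC,.06,.206,.228); print(np.median(q[:,2]))
print(nets.mark_of(p,'lid_grip')[:1],nets.mark_of(p,'mill_half')[:2])
E
python3 chk.py
```

```text
t 22.075 tcp [0.5611 0.0455 0.2122] mill [-0.0008  0.0003] yang -103.86617907749977 z [ 0.0015 -0.0006 -1.    ] J [-0.5498  0.3772  0.5267  1.8297 -0.2222  0.9919 -1.7443] F [-0.777  -2.4624  4.1613] g 0.017437473780354804 55.052711963653564
moment [-0.6828  0.3826  0.3202]
bar (array([0.575 , 0.0414]), array([71.616 , 46.2599]), 10.720136642456055) 138
0.2218226562221255
[{'at': [185.9, 296.3], 'p': 0.93}] [{'at': [218.7, 294.3], 'p': 0.97}]
```

View pics/chk.png

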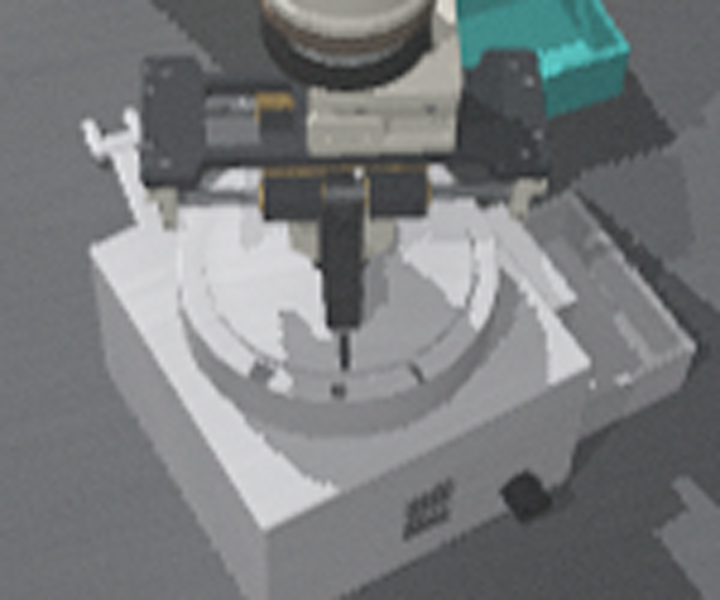

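The crop shows the lid seated, and the bar's pointer at (345,350) just short of the pip at (338,388). The tool has turned 27.6°, so I'll add about 2°.

Call:
carry_out(
  motion=[
    [0, 0, 0, 0, 0, 0.2, 0],
    [0, 0, 0, 0, 0, 0.15, 0],
    [0, 0, 0, 0, 0, 0, 0],
    [0, 0, 0, 0, 0, 0, 0],
    [0, 0, 0, 0, 0, 0, 0],
  ],
)

```text
time: 22.85
tcp_pos: [0.5612, 0.0456, 0.2122]
tcp_rot: [0.99, -0.139, 0.001, 0.0]
force: [0.1, -4.5, 5.4]
grip_width: 0.0178
gripper_force: 55.1
```

```bash
python3 pan.py
python3 - <<'E'
from m import *
p=snap('side'); a=cv2.resize(p['pixels'][150:250,290:390],(600,600),interpolation=cv2.INTER_CUBIC)
b=p['pixels'][140:340,150:350]
cv2.imwrite('pics/fin.png',cv2.resize(p['pixels'][140:290,225:425],(800,600),interpolation=cv2.INTER_CUBIC)[:,:,::-1])
E
```

```text
t 22.85 tcp [0.5612 0.0456 0.2122] mill [-0.0007  0.0004] yang -105.95265830902186 z [ 0.0016 -0.0006 -1.    ] J [-0.5556  0.3784  0.5341  1.8298 -0.2257  0.9923 -1.7776] F [ 0.104  -4.5383  5.3822] g 0.01779763071548382 55.13274908065796
top [0.5341 0.1974] [0.0089 0.1543] [133.0271  95.2729] 14.318123817443848 housing [0.56   0.0463] 13.747374534606934
side [0.5349 0.2052] [0.0115 0.1617] [132.8217  76.4053] 13.430275917053223 housing [0.5646 0.0445] 13.66848087310791
```

View pics/fin.png

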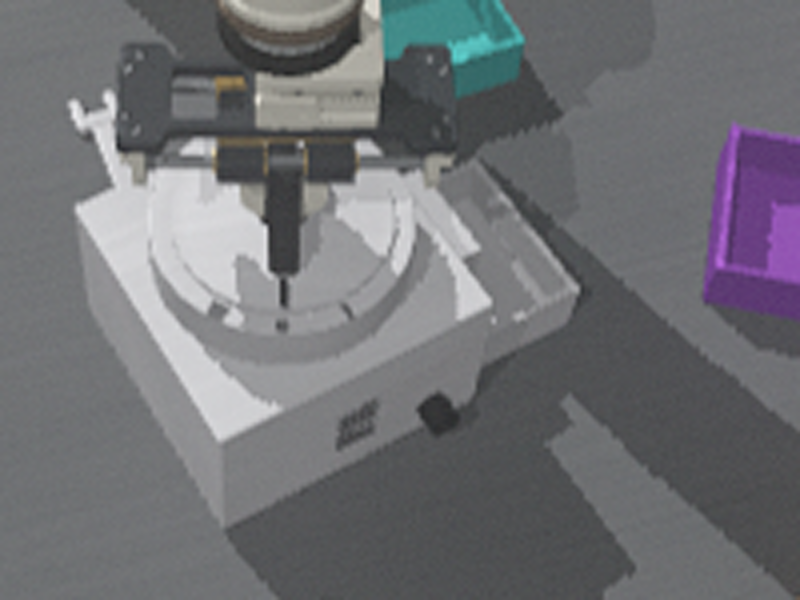

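The pointer at (284,292) lines up with the pip at (282,325). The pan is flush and the lid is still gripped, so I'm handing in.

```bash
python3 -c "
from plant import sign_off
print(sign_off())"
```

```text
the job is handed in; nothing more can be done
None
```

I handed the job in at about 23 s, with no verdict returned: the pan looks flush against the mill, and the lid is fully down, turned clockwise about 29.7° to the half-way pip and still gripped at 55 N.

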